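# Knock the square stop peg of the pastry board home

## Task

Before the cake plate can be slid onto the pastry board, its square stop peg has to go down: take the steel pounder by its upright handle and knock the square peg fully down, flush with its metal collar, using the pounder and not the gripper. Leave the round peg standing up. Then stand the pounder upright on its round trivet again, its whole foot on the tile, and let go.

Things in the scene. Friction and masses are not known exactly. Their poses are not given: they have to be found in the camera images.
- pounder: Plain steel kitchen pounder (a stamp-like mallet), about 0.5 kg, upright on the trivet: flat round striking foot 72 mm across, 16 mm thick; straight round handle 26 mm across rising from its middle, from 26 to 120 mm above the underside. Origin: centre of the foot's underside (the striking face); z up along the handle. The small wooden cookie stamp (72 mm tall, round knob) is not it.
- trivet: Round flat pale tile trivet, 140 mm across and 10 mm thick, fixed on the counter. Origin: centre of its underside, on the counter; z up. The pounder stands on its top, 10 mm above the origin.
- stop_square (a joint): How far the square wooden stop peg has been driven straight down, m: 0 fully up (25 mm above its steel collar), 0.024 fully down (flush within 1 mm); starts at 0 to 0.003. A sprung clip grips it: driving it takes about 10 to 13 N and it stays where it is left; the pounder's weight alone does not sink it.
- stop_square_top (a point): Centre of the flat top of the square peg (30 mm square, in a square steel collar 54 mm wide, collar top 36 mm above the counter); moves with the peg: 61 mm above the counter when up, 37 mm when down. It is near one end of the fixed wooden pastry board (220 x 300 x 30 mm); the round peg is near the other, 180 mm away.
- stop_round (a joint): The round wooden stop peg on the same board, 32 mm across in a round steel collar 56 mm across, otherwise like the square one: same height, same values (0 up, 0.024 down), same stiffness. It must stay up.
There are look-alikes about, which are no part of the job. Leave any green look-alike of the pounder alone.

How it is judged:
By the outcome, as a careful person would: the job done as asked, in the order asked, and still so for the second after the job is handed in, with the robot touching nothing.
It also fails if it takes over 48 s, if anything falls off the work surface, if the arm or the gripper's body presses on something with over 40 N, if the wrist force passes 120 N, or if a joint passes its speed limit or range.

## Robot

A 6-joint arm with a two-finger parallel gripper is mounted at the origin on the work surface. World frame = base frame: x ahead of the robot, y to its left, z up, the work surface at z = 0. Lengths are in m, angles in rad, forces in N, time in s.
With the tool pointing down it reaches from about 0.35 to 0.775 m from the base axis. Payload 7.3 kg.
Tool frame: the origin (TCP) lies at the very end of the fingers, on their centre line; the grasp point (between the pads) lies 19 mm behind it; x points along the fingers, y is the direction in which the jaws open and shut, and the axes are right-handed (so a half turn about x gives the same grasp; the last joint's range is limited). The gripper opens to 92 mm and grips with 3 to 60 N. Pads are 19 mm wide; open, the fingers measure 130 mm over their backs; the gripper's body (75 mm by 190 mm) begins 47 mm behind the grasp point.
Start: joints at [1.153, 0.342, 1.524, -0, 1.275, -0.146], TCP at [0.141, 0.506, 0.203] pointing down, gripper open.
Joint ranges: [-2.53, 2.53], [-0.77, 2.02], [0.04, 2.7], [-1, 4.14], [0.28, 2.66], [-3.11, 3.11]. Speed limits (rad/s): [2.57, 2.57, 3.14, 3.14, 3.14, 3.14].

## Interface

Orientations are given as [roll, pitch, yaw] about the fixed x, y, z axes, in that order (R = Rz(yaw) Ry(pitch) Rx(roll)).
In Python, from cell import robot gives the robot as it stands.
- The arm moves only by the tool play_rows, never from a script. Its argument "moves" is a list that holds one entry, the list of rows, each a list of 5 numbers: the shift along the tool's x, y, z in m, then the turn about the tool's x in degrees, then the opening, from -1 (shut) to 1 (fully open), so that 0 is half open. A call has exactly 10 rows; each row shifts and turns the pose as measured when the row begins, along the tool's axes as they then stand; what a row does not reach is not made up. A row lasts 1/10 s, in which the tool goes at most 50 mm and 8.59 degrees, less where a joint would pass 70% of its speed; a pose out of reach is approached as far as the arm can. A call with a gripper value outside its range is refused whole. The fingers move at their own pace and stop on an object; "grip_force" is the grip in N (left out, the last holds). Time passes only in rows, so rows that do not move let the fingers close, or fill a call up. It gives the time, the measured TCP pose, the force and the opening at its end, in the units of the state.
- robot.observe(): the state, without advancing time (a new reading comes with each control period).
- robot.read_camera(name): name is "scene" or "top"; returns the picture (480x640x3 uint8, red, green, blue); there is no depth.
- robot.get_calibration(name): a dict with "mtx" (3x3 intrinsics, pixels), "view" (4x4, takes a point from world to camera coordinates). Camera axes: x right, y up, looking along -z (the intrinsics and any distortion apply to the point x, -y, -z); pixel columns grow to the right and rows downward; lengths in m; the calibration is good to about 2 mm. A picture is of the moment at which its call begins. get_calibration takes no time and is no camera call.
- robot.hand_in(): hands the job in, once; it reports no verdict.
Trained networks look in the newest picture that a camera, given by its name, has taken for a name from the list of things; names that differ only in an ending like _2 or _b are one class to them, and where a whole thing is asked for, a point or a joint stands for the part that bears it (a point fixed in the world has none). Each returns a list of dicts, best first, with "score" (0 to 1); they miss things now and then, are a little off and sometimes report something else, mostly with a low value. They report only what shows in the picture. A call takes as long as a camera call. They do not tell look-alikes from the thing itself.
- robot.spot_in(camera, label): "point" ([column, row] in pixels, amid what is visible of it).
The state is a dict: "time": time; "qpos": joint angles; "qvel": joint speeds; "joint_efforts": joint torques, N m; "tool_pos": TCP position; "tool_rot": TCP orientation; "contact_force": force on the tool from outside, world axes, zero at the start; "torque": the same for the moment, N m; "opening": finger opening in m.
Only numpy, scipy, OpenCV 4.12 (cv2) and the standard library are available. Lean on these libraries where they do the work, as an engineer would, in place of code of your own. Each camera call takes 0.05 s, during which the arm holds its last target.

## Working session

There is one attempt and no reset: what is moved stays moved. The work goes in short steps, Python scripts to look and compute and a tool call to move; the robot and the scene stay as the last step left them, time stands still between calls to the robot, and variables do not carry over. Pictures are saved under pics/ and viewed, and the job is handed in when it is done.

Besides the shell and the picture viewer there is one more tool, called after "Request:" by a JSON object that holds its "method" and its "body". play_rows: Moves the arm, as the interface text tells. Its arguments: {"type":"object","properties":{"moves":{"type":"array"},"grip_force":{"type":"number"}},"required":["moves"]}

```bash
mkdir -p pics; ls
python3 - <<'E'
from cell import robot
import cv2
s=robot.observe();print(s)
for c in("scene","top"):
    im=robot.read_camera(c);cv2.imwrite(f"pics/{c}0.png",im[:,:,::-1])
    k=robot.get_calibration(c);print(c,{a:(b.tolist() if hasattr(b,'tolist') else b) for a,b in k.items()})
    for l in("pounder","trivet","stop_square","stop_round","stop_square_top"):
        try: print(l,[(r['point'],round(r['score'],2)) for r in robot.spot_in(c,l)])
        except Exception as e: print(l,e)
E
```

```text
pics
{'time': 0.0, 'qpos': array([ 1.15302249e+00,  3.42741256e-01,  1.52497562e+00, -8.09668625e-07,
        1.27540022e+00, -1.45994930e-01]), 'qvel': array([ 0.00135298,  0.00063613, -0.0017366 ,  0.00049858,  0.00046401,
       -0.00058197]), 'joint_efforts': array([-3.22674678e-04, -4.31245780e+01, -2.44219530e+01,  7.17312307e-02,
        5.60596841e-02, -1.43399507e-04]), 'tool_pos': array([0.14073584, 0.50534381, 0.20194982]), 'tool_rot': array([-1.71628338,  1.56927188, -1.98806204]), 'contact_force': array([-0.28562863,  0.27539017,  0.38138182]), 'torque': array([-0.08583141, -0.02021868, -0.01300405]), 'opening': 0.0919449389554903}
scene {'mtx': [[614.2484763320458, 0.0, 319.8361085857211], [0.0, 614.2484763320458, 241.89155886890134], [0.0, 0.0, 1.0]], 'view': [[0.5125870204694076, 0.8586346180126749, 0.001067331496058116, -0.22698617128044718], [-0.5602330633545173, 0.3335049711625694, 0.7582304062316856, 0.21275962636501228], [0.650686914860525, -0.3892570191532598, 0.6519858218314342, -1.3973758352110806], [0.0, 0.0, 0.0, 1.0]]}
pounder [([254.8, 244.9], 0.88), ([149.8, 271.5], 0.8), ([116.6, 320.7], 0.8), ([209.0, 310.0], 0.69)]
trivet [([220.0, 337.5], 0.83)]
stop_square [([395.9, 255.1], 0.89)]
stop_round []
stop_square_top []
top {'mtx': [[618.8306248402986, 0.0, 315.7997512561497], [0.0, 618.8306248402986, 244.3522262926085], [0.0, 0.0, 1.0]], 'view': [[-0.018175964000507187, -0.9997578052490558, -0.012408270477525171, -0.012690321860884913], [0.9957898659404771, -0.019216230283161603, 0.08962856343795325, -0.47052555196986195], [-0.08984529605326583, -0.010726944452902527, 0.9958979643717552, -1.0264136863078956], [0.0, 0.0, 0.0, 1.0]]}
pounder [([359.0, 306.2], 0.97), ([464.7, 318.1], 0.78), ([431.6, 237.4], 0.72)]
trivet [([430.8, 213.3], 0.76)]
stop_square [([244.3, 199.5], 0.68)]
stop_round [([135.2, 202.3], 0.7)]
stop_square_top [([246.3, 193.0], 0.9)]
```

View pics/scene0.png

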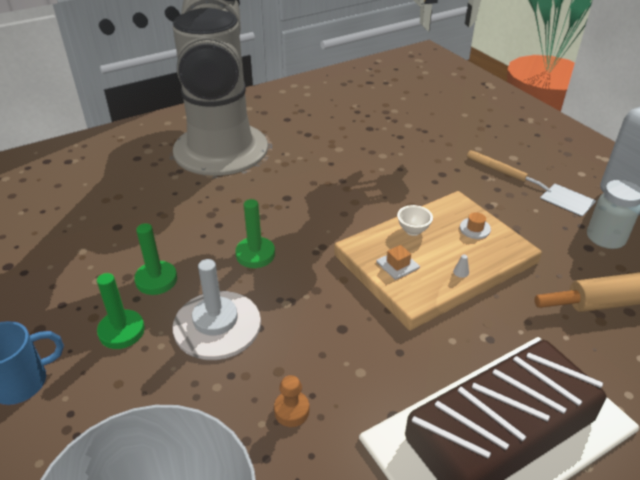

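View pics/top0.png

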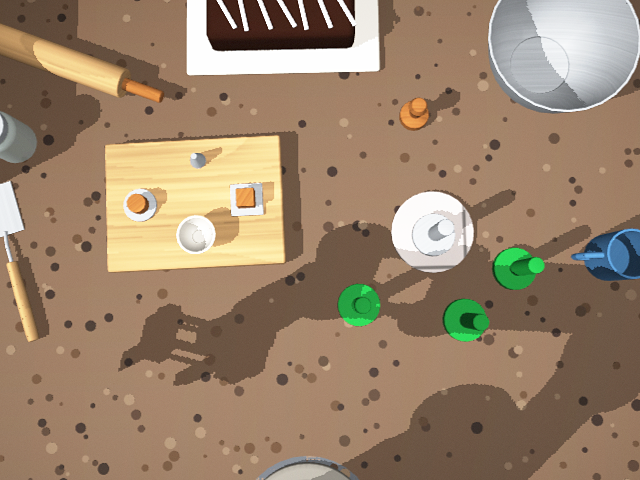

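The scene picture shows the steel pounder on the white trivet at (210,310), with three green look-alikes at (117,320), (155,268) and (255,243). The wooden stamp is at (290,402). On the board, the square peg is at (398,260) and the round peg at (476,225). In the top view the pounder is at about (432,235), the square peg at (246,197) and the round peg at (137,204). The candidates for the pounder are those greys, greens and the stamp. The only steel one is at scene (210,310), so I'll check it in a close crop.

```bash
cat > h.py <<'E'
import numpy as np,cv2
from cell import robot
from scipy.spatial.transform import Rotation as Ro
def proj(c,P):
    k=robot.get_calibration(c);P=np.atleast_2d(P);V=np.array(k['view']);Q=P@V[:3,:3].T+V[:3,3]
    Q=Q*[1,-1,-1];K=np.array(k['mtx']);p=Q@K.T;return p[:,:2]/p[:,2:]
def back(c,px,z):
    k=robot.get_calibration(c);V=np.array(k['view']);K=np.array(k['mtx'])
    px=np.atleast_2d(px).astype(float)
    d=np.c_[px,np.ones(len(px))]@np.linalg.inv(K).T*[1,-1,-1]
    d=d@V[:3,:3];o=-V[:3,:3].T@V[:3,3]
    return o+d*((z-o[2])/d[:,2])[:,None]
def circ(x,y,r,z,n=60):
    t=np.linspace(0,2*np.pi,n);return np.c_[x+r*np.cos(t),y+r*np.sin(t),0*t+z]
def R():
    return Ro.from_euler('xyz',robot.observe()['tool_rot']).as_matrix()
def crop(im,x0,y0,w,h,s):return cv2.resize(im[y0:y0+h,x0:x0+w],None,fx=s,fy=s,interpolation=cv2.INTER_CUBIC)
E
python3 - <<'E'
from h import *
t=cv2.imread('pics/top0.png');s=cv2.imread('pics/scene0.png')
a=crop(t,380,180,110,110,5);b=crop(s,165,245,110,120,5)
cv2.imwrite('pics/c1.png',a);cv2.imwrite('pics/c2.png',b)
cv2.imwrite('pics/c3.png',crop(t,95,125,200,150,4))
print(R().round(3))
for n,c,px,z in[('trivet','top',(432,232),.01),('hand','top',(443.5,229),.13),('foot','top',(433,236),.026),('sq','top',(245.5,196.5),.061),('rd','top',(136.5,203.5),.061),('sq','scene',(399,254),.061),('hand','scene',(208,264),.13)]:print(n,c,back(c,px,z).round(4))
E
```

```text
[[ 0.     0.268  0.963]
 [ 0.     0.963 -0.268]
 [-1.     0.     0.   ]]
trivet top [[ 0.4886 -0.2204  0.01  ]]
hand top [[ 0.48   -0.2166  0.13  ]]
foot top [[ 0.4801 -0.219   0.026 ]]
sq top [[0.5477 0.092  0.061 ]]
rd top [[0.5397 0.2715 0.061 ]]
sq scene [[0.5521 0.0898 0.061 ]]
hand scene [[ 0.4843 -0.2184  0.13  ]]
```

View pics/c1.png

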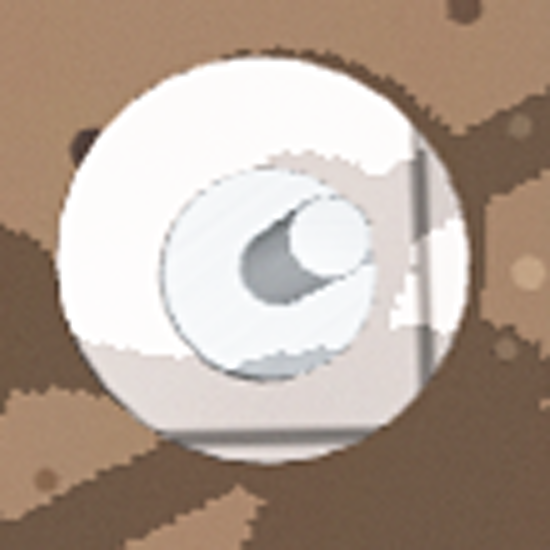

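View pics/c2.png

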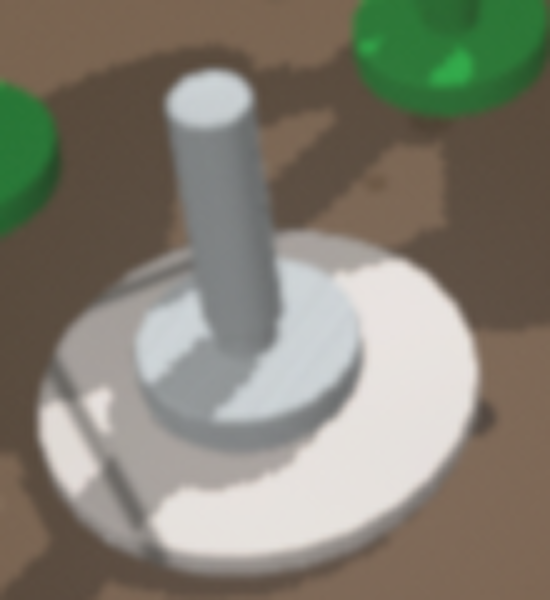

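View pics/c3.png

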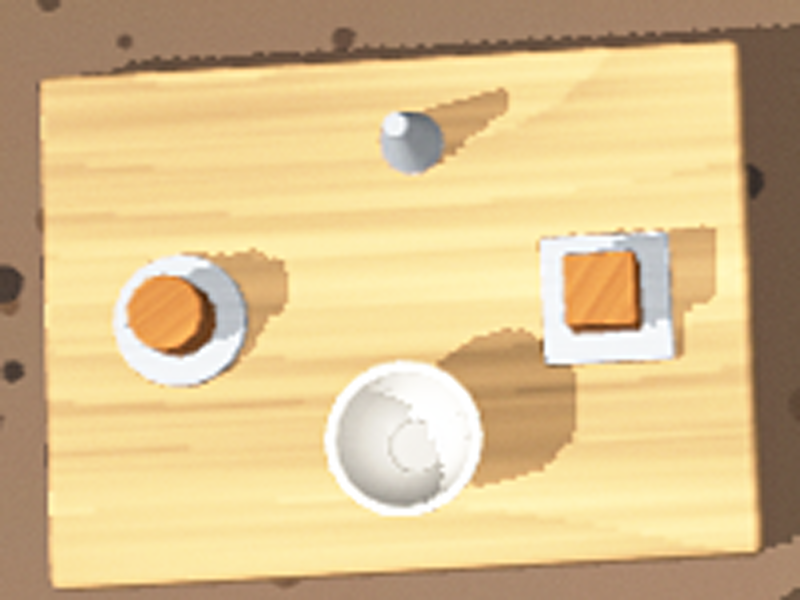

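The crop confirms plain steel: a flat round foot and a straight handle standing on the pale tile, at top (433,234) and scene (214,313). The square peg's top is at (245,197) in the top view.

Run:
```python
from h import *
def c(x0,y0,s,p):return (x0+(p[0]+.5)/s-.5,y0+(p[1]+.5)/s-.5)
s=robot.spot_in
print('hand',back('top',c(380,180,5,(330,237)),.13),back('scene',c(165,245,5,(210,100)),.13))
print('foot',back('top',c(380,180,5,(268,273)),.026),back('scene',c(165,245,5,(248,341)),.026))
print('triv',back('top',c(380,180,5,(263,259)),.01),back('scene',c(165,245,5,(259,395)),.01))
print('sq',back('top',c(95,125,4,(600.5,290)),.061),'collar',back('top',c(95,125,4,(606.5,298)),.036))
im=cv2.imread('pics/scene0.png');cv2.imwrite('pics/c4.png',crop(im,360,230,80,60,8))
print('rd',back('top',c(95,125,4,(167,314)),.061))
for g in((517,268),(466,320),(360,305)):print(back('top',g,.01))
```

```text
hand [[ 0.48298338 -0.21987788  0.13      ]] [[ 0.48447055 -0.22071488  0.13      ]]
foot [[ 0.48309968 -0.21944643  0.026     ]] [[ 0.48494924 -0.22121674  0.026     ]]
triv [[ 0.48959348 -0.22078737  0.01      ]] [[ 0.4937873  -0.22315996  0.01      ]]
sq [[0.54667315 0.09326376 0.061     ]] collar [[0.54747201 0.09390446 0.036     ]]
rd [[0.5403161  0.27170419 0.061     ]]
[[ 0.42430431 -0.36222514  0.01      ]]
[[ 0.3382067 -0.2724037  0.01     ]]
[[ 0.36661376 -0.09438188  0.01      ]]
```

View pics/c4.png

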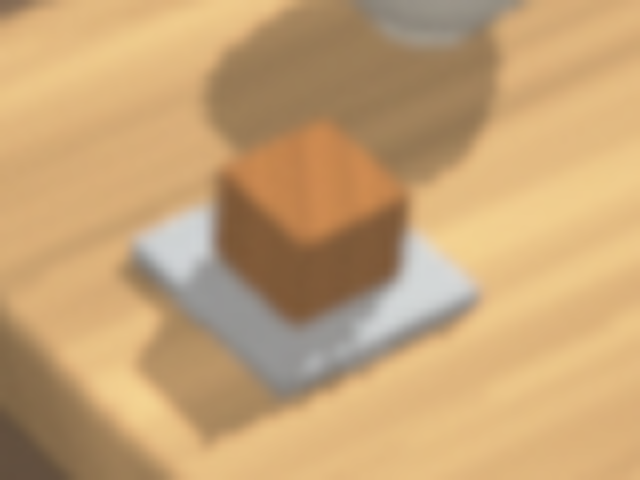

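Request:
{"method": "play_rows", "body": {"moves": [[[0, -0.015, 0.04, 0, 1], [0, -0.015, 0.04, 0, 1], [0, -0.015, 0.04, 0, 1], [0, -0.015, 0.04, 0, 1], [0, -0.015, 0.04, 0, 1], [0, -0.015, 0.04, 0, 1], [0, -0.015, 0.04, 0, 1], [0, -0.015, 0.04, 0, 1], [0, 0, 0, 0, 1], [0, 0, 0, 0, 1]]], "grip_force": 50}}

```text
time: 1.6
tool_pos: [0.4274, 0.2979, 0.2027]
tool_rot: [1.181, 1.567, 0.913]
contact_force: [-1.0, 0.3, 0.3]
opening: 0.0917
```

Request:
{"method": "play_rows", "body": {"moves": [[[0, -0.044, 0.0175, 0, 1], [0, -0.044, 0.0175, 0, 1], [0, -0.044, 0.0175, 0, 1], [0, -0.044, 0.0175, 0, 1], [0, -0.044, 0.0175, 0, 1], [0, -0.044, 0.0175, 0, 1], [0, -0.044, 0.0175, 0, 1], [0, -0.044, 0.0175, 0, 1], [0, -0.044, 0.0175, 0, 1], [0, -0.044, 0.0175, 0, 1]]]}}

```text
time: 2.6
tool_pos: [0.4814, -0.1718, 0.2018]
tool_rot: [1.091, 1.562, 0.849]
contact_force: [1.1, 0.0, 0.6]
opening: 0.0916
```

```bash
cat > go.py <<'E'
import sys
from h import *
T=np.array([float(a) for a in sys.argv[1:4]]);s=robot.observe()
r=R();print(s['time'],s['tool_pos'].round(4),'F',s['contact_force'].round(1),'op',round(s['opening'],4),'toolshift',(r.T@(T-s['tool_pos'])).round(4),'\nR',r.round(3).tolist(),'q',s['qpos'].round(2))
E
python3 go.py 0.4837 -0.22 0.2
```

```text
2.6 [ 0.4814 -0.1718  0.2018] F [1.1 0.  0.6] op 0.0916 toolshift [ 0.0015 -0.0462  0.0138] 
R [[0.006, 0.24, 0.971], [0.007, 0.971, -0.24], [-1.0, 0.008, 0.004]] q [-0.5   0.32  1.57  0.01  1.26 -1.83]
```

Request:
{"method": "play_rows", "body": {"moves": [[[0, -0.023, 0.007, 0, 1], [0, -0.023, 0.007, 0, 1], [0, 0, 0, 0, 1], [0, 0, 0, 0, 1], [0, 0, 0, 0, 1], [0, 0, 0, 0, 1], [0, 0, 0, 0, 1], [0, 0, 0, 0, 1], [0, 0, 0, 0, 1], [0, 0, 0, 0, 1]]]}}

```text
time: 3.6
tool_pos: [0.4852, -0.217, 0.2018]
tool_rot: [1.101, 1.561, 0.865]
contact_force: [-0.1, -0.3, -0.0]
opening: 0.092
```

```bash
python3 go.py 0.4837 -0.22 0.086
```

```text
3.6 [ 0.4852 -0.217   0.2018] F [-0.1 -0.3 -0. ] op 0.092 toolshift [ 0.1158 -0.0043 -0.0013] 
R [[0.006, 0.235, 0.972], [0.008, 0.972, -0.235], [-1.0, 0.009, 0.004]] q [-0.57  0.35  1.51  0.01  1.28 -1.91]
```

Request:
{"method": "play_rows", "body": {"moves": [[[0.012, -0.004, -0.001, 0, 1], [0.02, 0, 0, 0, 1], [0.02, 0, 0, 0, 1], [0.02, 0, 0, 0, 1], [0.02, 0, 0, 0, 1], [0.015, 0, 0, 0, 1], [0.008, 0, 0, 0, 1], [0, 0, 0, 0, 1], [0, 0, 0, 0, 1], [0, 0, 0, 0, 1]]]}}

```text
time: 4.6
tool_pos: [0.4818, -0.2217, 0.0781]
tool_rot: [1.263, 1.562, 1.025]
contact_force: [-0.1, 0.2, -0.6]
opening: 0.0918
```

```bash
python3 go.py 0.4837 -0.22 0.086
python3 - <<'E'
from h import *
for c,b in(('top',(380,150,120,110)),('scene',(150,190,120,170))):
    im=robot.read_camera(c)[:,:,::-1];cv2.imwrite(f'pics/d_{c}.png',crop(im,*b,4))
E
```

```text
4.6 [ 0.4818 -0.2217  0.0781] F [-0.1  0.2 -0.6] op 0.0918 toolshift [-0.0079  0.0022  0.0015] 
R [[0.005, 0.236, 0.972], [0.008, 0.972, -0.236], [-1.0, 0.009, 0.003]] q [-0.58  0.48  1.68  0.01  0.98 -1.92]
```

View pics/d_scene.png

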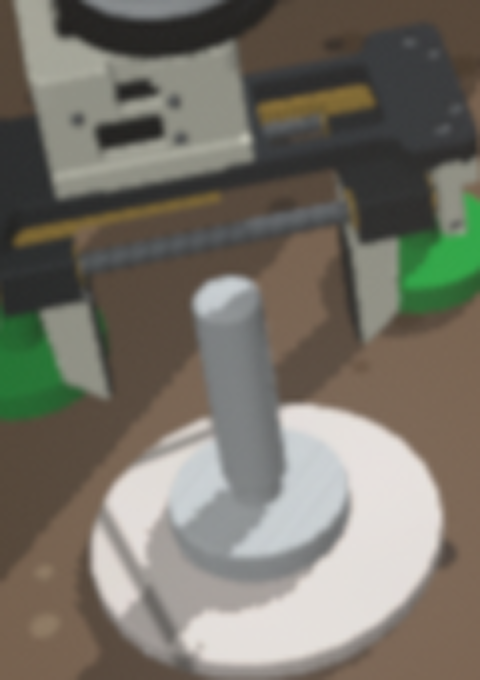

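View pics/d_top.png

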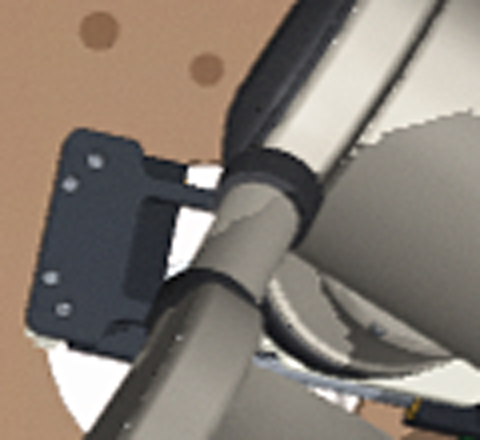

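Run:
```python
from h import *
s=robot.observe();r=R();p=s['tool_pos']
for off in((0,.046,.0095),(0,.046,-.0095),(0,-.046,.0095),(0,-.046,-.0095),(0,0,0),(-.047,0,0)):
    print(off,((proj('scene',p+r@np.array(off))[0]-[150,190]+.5)*4).round(0))
```

```text
(0, 0.046, 0.0095) [362. 387.]
(0, 0.046, -0.0095) [352. 354.]
(0, -0.046, 0.0095) [122. 439.]
(0, -0.046, -0.0095) [116. 405.]
(0, 0, 0) [239. 396.]
(-0.047, 0, 0) [224. 307.]
```

Run:
```python
from h import *
s=robot.observe();r=R();p=s['tool_pos']
im=robot.read_camera('scene')[:,:,::-1].copy();x0,y0,w,h,k=120,150,190,190,4
im=crop(im,x0,y0,w,h,k)
def poly(pts,col):
    q=proj('scene',np.array([p+r@np.array(o) for o in pts]));q=((q-[x0,y0]+.5)*k).astype(np.int32);cv2.polylines(im,[q],True,col,1)
for x in(-.066,):poly([(x,.095,.0375),(x,.095,-.0375),(x,-.095,-.0375),(x,-.095,.0375)],(0,0,255))
for sg in(1,-1):
  for x in(0,-.019,-.066):poly([(x,sg*.046,.0095),(x,sg*.046,-.0095),(x,sg*.065,-.0095),(x,sg*.065,.0095)],(255,0,0))
for z,rad in((.13,.013),(.026,.036),(.078,.013)):
    q=proj('scene',circ(.4837,-.22,rad,z));q=((q-[x0,y0]+.5)*k).astype(np.int32);cv2.polylines(im,[q],True,(0,255,255),1)
cv2.imwrite('pics/e.png',cv2.resize(im,None,fx=.78,fy=.78))
```

```text
(no output)
```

View pics/e.png

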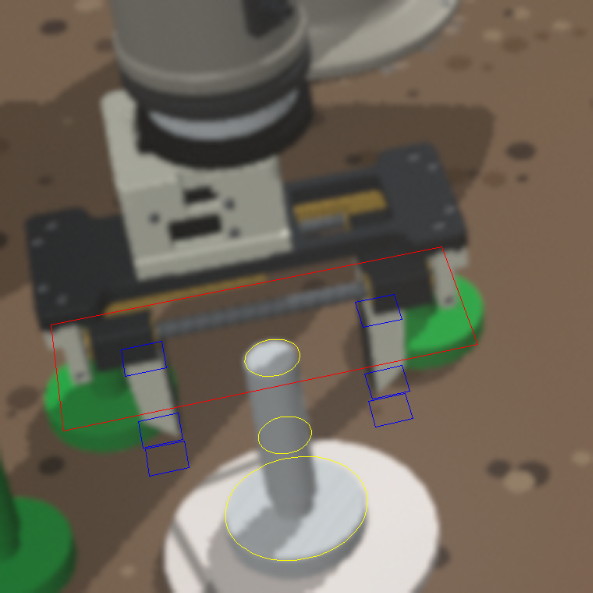

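Run:
```python
from h import *
s=robot.observe();r=R();p=s['tool_pos']
im=robot.read_camera('top')[:,:,::-1].copy();x0,y0,w,h,k=360,130,180,140,4
im=crop(im,x0,y0,w,h,k)
def poly(pts,col):
    q=proj('top',np.array([p+r@np.array(o) for o in pts]));q=((q-[x0,y0]+.5)*k).astype(np.int32);cv2.polylines(im,[q],True,col,1)
for x,c in((-.066,(0,0,255)),(-.1,(0,255,0)),(-.13,(255,0,0))):poly([(x,.095,.0375),(x,.095,-.0375),(x,-.095,-.0375),(x,-.095,.0375)],c)
q=proj('top',circ(.4915,-.222,.07,.01));q=((q-[x0,y0]+.5)*k).astype(np.int32);cv2.polylines(im,[q],True,(0,255,255),1)
cv2.imwrite('pics/f.png',im)
```

```text
(no output)
```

View pics/f.png

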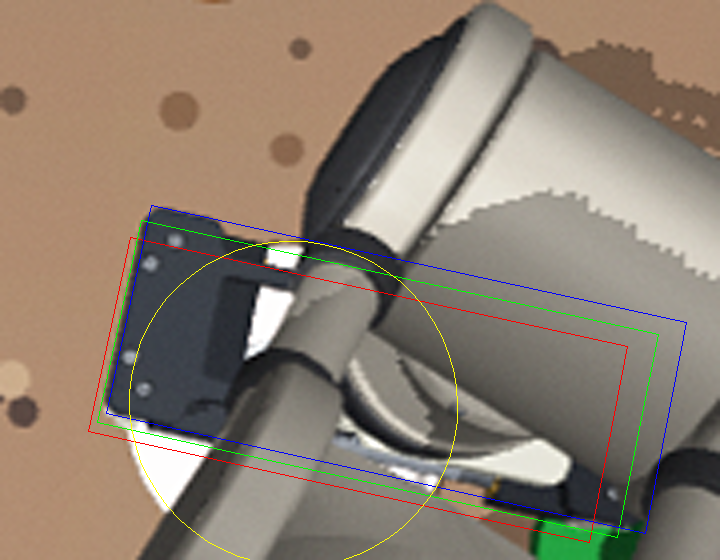

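The scene crop shows the fingers on either side of the handle. In the top view the gripper body lines up with my overlay, so the pose is right and the handle lies between the jaws. I'll nudge by 2 mm and close.

Request:
{"method": "play_rows", "body": {"moves": [[[0, 0.002, 0.0015, 0, 1], [0, 0, 0, 0, 0], [0, 0, 0, 0, -1], [0, 0, 0, 0, -1], [0, 0, 0, 0, -1], [0, 0, 0, 0, -1], [0, 0, 0, 0, -1], [0, 0, 0, 0, -1], [0, 0, 0, 0, -1], [0, 0, 0, 0, -1]]], "grip_force": 50}}

```text
time: 5.8
tool_pos: [0.4844, -0.2203, 0.0791]
tool_rot: [0.992, 1.562, 0.754]
contact_force: [1.2, 1.9, -3.7]
opening: 0.0251
```

```bash
python3 go.py 0.4837 -0.22 0.2
```

```text
5.8 [ 0.4844 -0.2203  0.0791] F [ 1.2  1.9 -3.7] op 0.0251 toolshift [-0.1209  0.001  -0.0002] 
R [[0.007, 0.236, 0.972], [0.006, 0.972, -0.236], [-1.0, 0.008, 0.005]] q [-0.58  0.48  1.68  0.01  0.98 -1.92]
```

Request:
{"method": "play_rows", "body": {"moves": [[[-0.005, 0, 0, 0, -1], [-0.015, 0, 0, 0, -1], [-0.02, 0, 0, 0, -1], [-0.02, 0, 0, 0, -1], [-0.02, 0, 0, 0, -1], [-0.02, 0, 0, 0, -1], [-0.015, 0, 0, 0, -1], [-0.01, 0, 0, 0, -1], [0, 0, 0, 0, -1], [0, 0, 0, 0, -1]]]}}

```text
time: 6.8
tool_pos: [0.4794, -0.2181, 0.2044]
tool_rot: [2.226, 1.554, 1.987]
contact_force: [-0.4, 0.3, -4.6]
opening: 0.0252
```

```bash
python3 go.py 0.549 0.092 0.2
python3 - <<'E'
from h import *
im=robot.read_camera('scene')[:,:,::-1];cv2.imwrite('pics/g.png',crop(im,120,100,190,260,2))
E
```

```text
6.8 [ 0.4794 -0.2181  0.2044] F [-0.4  0.3 -4.6] op 0.0252 toolshift [ 0.0088  0.3177 -0.0055] 
R [[-0.007, 0.236, 0.972], [0.016, 0.972, -0.236], [-1.0, 0.014, -0.01]] q [-0.58  0.35  1.5   0.01  1.3  -1.91]
```

View pics/g.png

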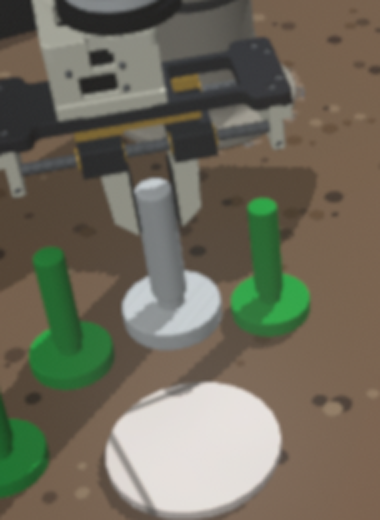

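Request:
{"method": "play_rows", "body": {"moves": [[[0, 0.015, -0.001, 0, -1], [0, 0.04, -0.001, 0, -1], [0, 0.04, 0, 0, -1], [0, 0.045, -0.001, 0, -1], [0, 0.045, 0, 0, -1], [0, 0.045, -0.001, 0, -1], [0, 0.045, 0, 0, -1], [0, 0.03, -0.001, 0, -1], [0, 0.013, 0, 0, -1], [0, 0, 0, 0, -1]]]}}

```text
time: 7.85
tool_pos: [0.5468, 0.1118, 0.2002]
tool_rot: [2.611, 1.54, 2.371]
contact_force: [0.0, -1.1, -4.6]
opening: 0.0253
```

```bash
python3 go.py 0.549 0.092 0.2; sleep 0; python3 go.py 0.549 0.092 0.2
```

```text
7.85 [0.5468 0.1118 0.2002] F [ 0.  -1.1 -4.6] op 0.0253 toolshift [-0.0003 -0.0188  0.0069] 
R [[-0.022, 0.238, 0.971], [0.022, 0.971, -0.237], [-1.0, 0.016, -0.027]] q [ 0.05  0.42  1.42  0.02  1.33 -1.29]
7.85 [0.5468 0.1118 0.2002] F [ 0.  -1.1 -4.6] op 0.0253 toolshift [-0.0003 -0.0188  0.0069] 
R [[-0.022, 0.238, 0.971], [0.022, 0.971, -0.237], [-1.0, 0.016, -0.027]] q [ 0.05  0.42  1.42  0.02  1.33 -1.29]
```

Request:
{"method": "play_rows", "body": {"moves": [[[0, -0.01, 0.004, 0, -1], [0, -0.008, 0.003, 0, -1], [0, 0, 0, 0, -1], [0, 0, 0, 0, -1], [0, 0, 0, 0, -1], [0, 0, 0, 0, -1], [0, 0, 0, 0, -1], [0, 0, 0, 0, -1], [0, 0, 0, 0, -1], [0, 0, 0, 0, -1]]]}}

```text
time: 8.85
tool_pos: [0.5484, 0.0856, 0.1991]
tool_rot: [2.706, 1.539, 2.46]
contact_force: [0.2, -1.1, -4.6]
opening: 0.025
```

```bash
python3 go.py 0.549 0.092 0.13;python3 - <<'E'
from h import *
im=robot.read_camera('scene')[:,:,::-1];cv2.imwrite('pics/i.png',crop(im,330,80,190,220,2.7))
E
```

```text
8.85 [0.5484 0.0856 0.1991] F [ 0.2 -1.1 -4.6] op 0.025 toolshift [0.0692 0.0055 0.001 ] 
R [[-0.025, 0.244, 0.969], [0.02, 0.97, -0.244], [-1.0, 0.013, -0.029]] q [ 0.    0.41  1.43  0.02  1.33 -1.33]
```

View pics/i.png

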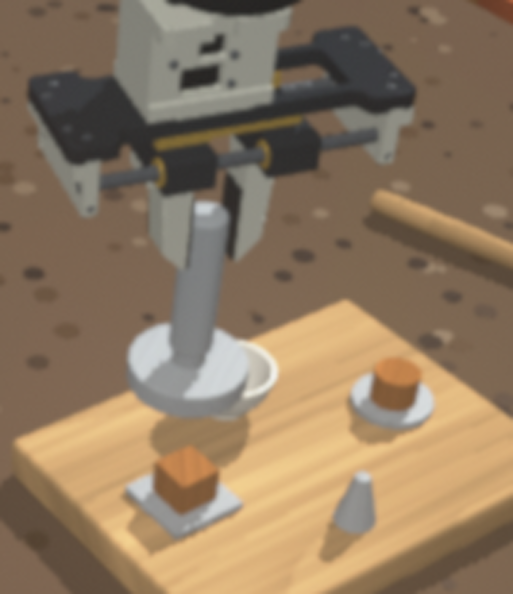

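Run:
```python
from h import *
from scipy.optimize import least_squares
s=robot.observe();r=R();p=s['tool_pos']
f=lambda q:((np.array(q)-[330,80]+.5)*2.7).round(0).tolist()
for d in(.069-.13+.01,.043):
    pass
z0=p[2]-.069
print('vertical pred top',f(proj('scene',[p[0],p[1],z0+.12])[0]),'foot top',f(proj('scene',[p[0],p[1],z0+.016])[0]))
# along tool axis
a=r[:,0]
print('rigid pred',f(proj('scene',p-a*.051)[0]),f(proj('scene',p+a*.053)[0]))
# rotated by angle th about tool y through grasp pt
g=p-a*.019
for th in np.radians([-12,-8,-4,4,8,12]):
    q=Ro.from_rotvec(r[:,1]*th).as_matrix()@a
    print(np.degrees(th),f(proj('scene',g-q*.032)[0]),f(proj('scene',g+q*.072)[0]))
```

```text
vertical pred top [207.0, 213.0] foot top [190.0, 362.0]
rigid pred [207.0, 215.0] [191.0, 361.0]
-12.000000000000002 [202.0, 209.0] [200.0, 374.0]
-8.0 [203.0, 211.0] [197.0, 370.0]
-4.0 [205.0, 213.0] [194.0, 366.0]
4.0 [208.0, 217.0] [187.0, 355.0]
8.0 [210.0, 220.0] [184.0, 349.0]
12.000000000000002 [211.0, 223.0] [181.0, 343.0]
```

Request:
{"method": "play_rows", "body": {"moves": [[[0, 0.003, 0.001, 0, -1], [0.01, 0.002, 0.001, 0, -1], [0.01, 0, 0, 0, -1], [0.01, 0, 0, 0, -1], [0.01, 0, 0, 0, -1], [0.01, 0, 0, 0, -1], [0.005, 0, 0, 0, -1], [0, 0, 0, 0, -1], [0, 0, 0, 0, -1], [0, 0, 0, 0, -1]]]}}

```text
time: 9.9
tool_pos: [0.5495, 0.0918, 0.1377]
tool_rot: [2.76, 1.537, 2.514]
contact_force: [0.6, -1.1, -4.8]
opening: 0.025
```

```bash
python3 go.py 0.5505 0.091 0.13;python3 - <<'E'
from h import *
im=robot.read_camera('scene')[:,:,::-1];cv2.imwrite('pics/j.png',crop(im,330,110,190,190,3))
E
```

```text
9.9 [0.5495 0.0918 0.1377] F [ 0.6 -1.1 -4.8] op 0.025 toolshift [ 0.0076 -0.0006  0.0014] 
R [[-0.027, 0.244, 0.969], [0.02, 0.97, -0.243], [-0.999, 0.013, -0.031]] q [ 0.02  0.47  1.51  0.02  1.19 -1.32]
```

View pics/j.png

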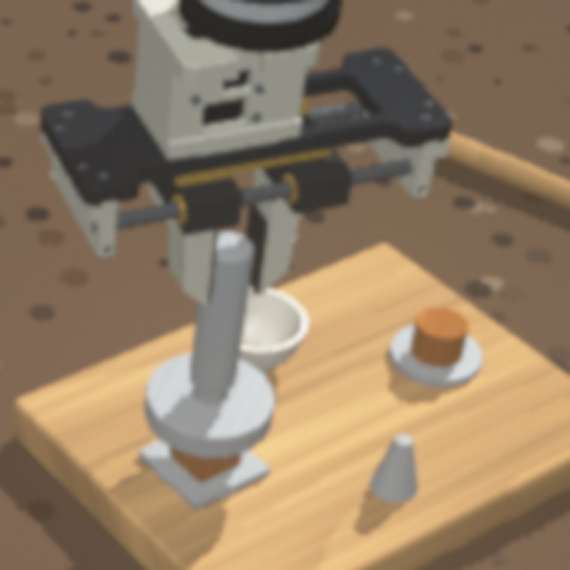

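The foot is centred over the square peg, just above its top, and clear of the round peg, bowl and cone. I'll press now.

Request:
{"method": "play_rows", "body": {"moves": [[[0.003, 0, 0.0005, 0, -1], [0.003, 0, 0, 0, -1], [0.003, 0, 0, 0, -1], [0.003, 0, 0, 0, -1], [0.003, 0, 0, 0, -1], [0.003, 0, 0, 0, -1], [0.003, 0, 0, 0, -1], [0.003, 0, 0, 0, -1], [0, 0, 0, 0, -1], [0, 0, 0, 0, -1]]]}}

```text
time: 10.95
tool_pos: [0.5515, 0.0919, 0.1189]
tool_rot: [2.577, 1.544, 2.332]
contact_force: [-0.8, 1.0, -2.5]
opening: 0.025
```

```bash
python3 go.py 0.5505 0.091 0.106
```

```text
10.95 [0.5515 0.0919 0.1189] F [-0.8  1.  -2.5] op 0.025 toolshift [ 0.0129 -0.0013 -0.0004] 
R [[-0.018, 0.243, 0.97], [0.019, 0.97, -0.243], [-1.0, 0.014, -0.022]] q [ 0.02  0.49  1.54  0.02  1.13 -1.32]
```

Request:
{"method": "play_rows", "body": {"moves": [[[0.003, 0, 0, 0, -1], [0.003, 0, 0, 0, -1], [0.003, 0, 0, 0, -1], [0.003, 0, 0, 0, -1], [0.003, 0, 0, 0, -1], [0.003, 0, 0, 0, -1], [0.003, 0, 0, 0, -1], [0.003, 0, 0, 0, -1], [0.003, 0, 0, 0, -1], [0.003, 0, 0, 0, -1]]]}}

```text
time: 11.95
tool_pos: [0.5552, 0.0916, 0.1057]
tool_rot: [1.846, 1.554, 1.602]
contact_force: [-7.1, -0.7, 19.2]
opening: 0.0252
```

```bash
python3 go.py 0.5505 0.091 0.106
```

```text
11.95 [0.5552 0.0916 0.1057] F [-7.1 -0.7 19.2] op 0.0252 toolshift [-0.0003 -0.0017 -0.0044] 
R [[-0.001, 0.241, 0.97], [0.017, 0.97, -0.241], [-1.0, 0.016, -0.005]] q [ 0.02  0.5   1.56  0.02  1.08 -1.32]
```

Request:
{"method": "play_rows", "body": {"moves": [[[0.003, 0, -0.001, 0, -1], [0.004, 0, -0.001, 0, -1], [0.004, 0, -0.001, 0, -1], [0.004, 0, 0, 0, -1], [0.004, 0, 0, 0, -1], [0.004, 0, 0, 0, -1], [0.004, 0, 0, 0, -1], [0.004, 0, 0, 0, -1], [0.004, 0, 0, 0, -1], [0.004, 0, 0, 0, -1]]]}}

```text
time: 12.95
tool_pos: [0.5629, 0.0915, 0.1054]
tool_rot: [0.509, 1.526, 0.269]
contact_force: [-7.8, -0.2, 26.3]
opening: 0.0251
```

```bash
python3 go.py 0.5505 0.091 0.106;python3 - <<'E'
from h import *
im=robot.read_camera('scene')[:,:,::-1];cv2.imwrite('pics/k.png',crop(im,330,110,190,190,3))
E
```

```text
12.95 [0.5629 0.0915 0.1054] F [-7.8 -0.2 26.3] op 0.0251 toolshift [-0.0012 -0.0034 -0.0119] 
R [[0.043, 0.237, 0.971], [0.012, 0.971, -0.238], [-0.999, 0.022, 0.039]] q [ 0.02  0.49  1.58  0.01  1.03 -1.32]
```

View pics/k.png

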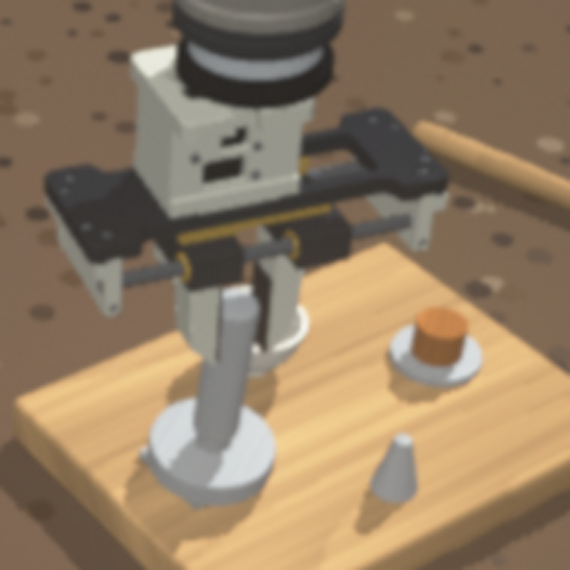

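Request:
{"method": "play_rows", "body": {"moves": [[[-0.005, 0, 0, 0, -1], [-0.01, 0, 0, 0, -1], [-0.015, 0, 0, 0, -1], [-0.02, 0, 0, 0, -1], [-0.02, 0, 0, 0, -1], [-0.02, 0, 0, 0, -1], [-0.01, 0, 0, 0, -1], [0, 0, 0, 0, -1], [0, 0, 0, 0, -1], [0, 0, 0, 0, -1]]]}}

```text
time: 14.0
tool_pos: [0.5566, 0.0903, 0.205]
tool_rot: [0.578, 1.534, 0.338]
contact_force: [-0.2, -0.4, -4.7]
opening: 0.025
```

```bash
python3 go.py 0.4915 -0.222 0.2;python3 - <<'E'
from h import *
im=robot.read_camera('scene')[:,:,::-1];cv2.imwrite('pics/l.png',crop(im,330,60,190,240,2.5));cv2.imwrite('pics/l2.png',crop(im,360,230,80,60,8))
E
```

```text
14.0 [0.5566 0.0903 0.205 ] F [-0.2 -0.4 -4.7] op 0.025 toolshift [-0.0011 -0.3189  0.011 ] 
R [[0.035, 0.237, 0.971], [0.012, 0.971, -0.238], [-0.999, 0.02, 0.031]] q [ 0.02  0.39  1.45  0.01  1.27 -1.32]
```

View pics/l.png

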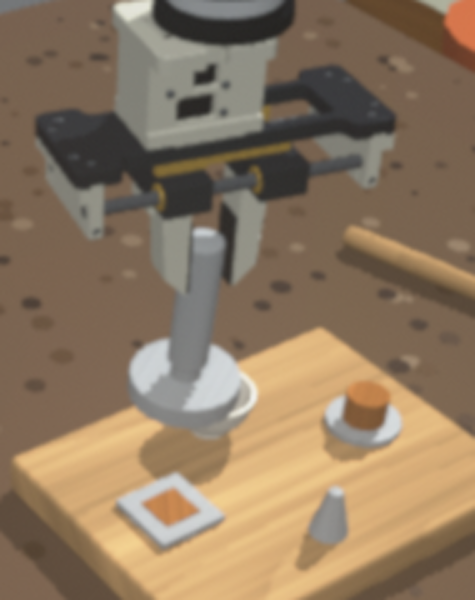

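View pics/l2.png

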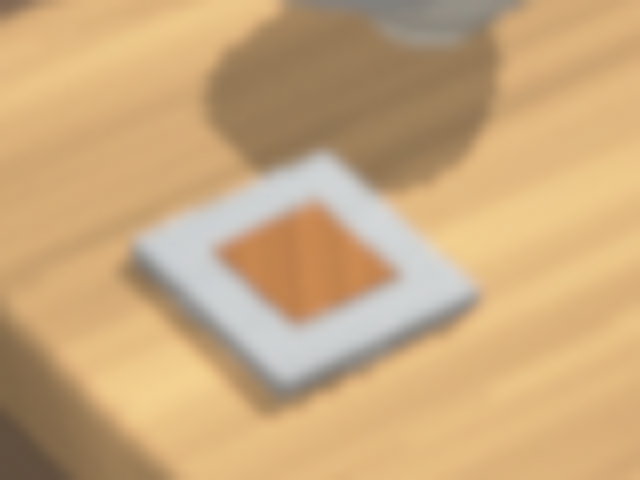

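The crop shows the square peg's top level with its collar and no wood side visible at (397,262). The round peg is still up at (476,225). Now back to the trivet.

Request:
{"method": "play_rows", "body": {"moves": [[[0, -0.015, 0.001, 0, -1], [0, -0.035, 0.001, 0, -1], [0, -0.04, 0.001, 0, -1], [0, -0.04, 0.001, 0, -1], [0, -0.04, 0.001, 0, -1], [0, -0.04, 0.001, 0, -1], [0, -0.04, 0.001, 0, -1], [0, -0.03, 0.001, 0, -1], [0, -0.015, 0, 0, -1], [0, 0, 0, 0, -1]]]}}

```text
time: 15.05
tool_pos: [0.4859, -0.2145, 0.192]
tool_rot: [0.725, 1.545, 0.486]
contact_force: [0.1, 0.9, -4.0]
opening: 0.0248
```

```bash
python3 go.py 0.4915 -0.222 0.2
```

```text
15.05 [ 0.4859 -0.2145  0.192 ] F [ 0.1  0.9 -4. ] op 0.0248 toolshift [-0.008  -0.0058  0.0074] 
R [[0.023, 0.236, 0.971], [0.012, 0.972, -0.237], [-1.0, 0.017, 0.019]] q [-0.57  0.35  1.54  0.02  1.24 -1.91]
```

Request:
{"method": "play_rows", "body": {"moves": [[[0, -0.004, 0.004, 0, -1], [0.01, -0.001, 0.002, 0, -1], [0.02, 0, 0, 0, -1], [0.02, 0, 0, 0, -1], [0.02, 0, 0, 0, -1], [0.015, 0, 0, 0, -1], [0.005, 0, 0, 0, -1], [0, 0, 0, 0, -1], [0, 0, 0, 0, -1], [0, 0, 0, 0, -1]]]}}

```text
time: 16.05
tool_pos: [0.4945, -0.2143, 0.0954]
tool_rot: [0.826, 1.544, 0.595]
contact_force: [0.2, -0.2, -4.1]
opening: 0.0252
```

```bash
python3 go.py 0.4915 -0.222 0.079;python3 - <<'E'
from h import *
im=robot.read_camera('scene')[:,:,::-1];cv2.imwrite('pics/m.png',crop(im,150,190,120,170,4))
E
```

```text
16.05 [ 0.4945 -0.2143  0.0954] F [ 0.2 -0.2 -4.1] op 0.0252 toolshift [ 0.0162 -0.0085 -0.0015] 
R [[0.022, 0.229, 0.973], [0.015, 0.973, -0.229], [-1.0, 0.019, 0.018]] q [-0.57  0.47  1.65  0.03  1.01 -1.92]
```

View pics/m.png

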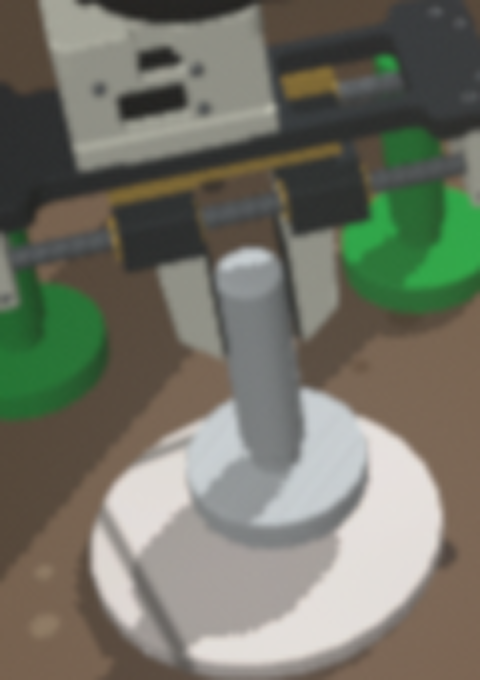

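Request:
{"method": "play_rows", "body": {"moves": [[[0, -0.004, -0.001, 0, -1], [0.004, -0.004, -0.001, 0, -1], [0.003, 0, 0, 0, -1], [0.003, 0, 0, 0, -1], [0.003, 0, 0, 0, -1], [0.002, 0, 0, 0, -1], [0.002, 0, 0, 0, -1], [0.001, 0, 0, 0, -1], [0, 0, 0, 0, -1], [0, 0, 0, 0, -1]]]}}

```text
time: 17.1
tool_pos: [0.4924, -0.2235, 0.0805]
tool_rot: [0.602, 1.541, 0.37]
contact_force: [0.3, 0.0, -5.0]
opening: 0.025
```

```bash
python3 go.py 0.4915 -0.222 0.079
```

```text
17.1 [ 0.4924 -0.2235  0.0805] F [ 0.3  0.  -5. ] op 0.025 toolshift [ 0.0015  0.0012 -0.0013] 
R [[0.028, 0.229, 0.973], [0.011, 0.973, -0.229], [-1.0, 0.017, 0.025]] q [-0.58  0.49  1.67  0.03  0.97 -1.94]
```

Request:
{"method": "play_rows", "body": {"moves": [[[0.0015, 0, 0, 0, -1], [0.0015, 0, 0, 0, -1], [0.0015, 0, 0, 0, -1], [0.001, 0, 0, 0, -1], [0, 0, 0, 0, -1], [0, 0, 0, 0, -1], [0, 0, 0, 0, -1], [0, 0, 0, 0, -1], [0, 0, 0, 0, -1], [0, 0, 0, 0, -1]]]}}

```text
time: 18.1
tool_pos: [0.4933, -0.2237, 0.0799]
tool_rot: [0.506, 1.539, 0.276]
contact_force: [-1.3, 1.0, -0.4]
opening: 0.0252
```

```bash
python3 go.py 0.4915 -0.222 0.079
```

```text
18.1 [ 0.4933 -0.2237  0.0799] F [-1.3  1.  -0.4] op 0.0252 toolshift [ 0.0009  0.0012 -0.0022] 
R [[0.031, 0.228, 0.973], [0.009, 0.974, -0.228], [-0.999, 0.015, 0.028]] q [-0.58  0.49  1.67  0.03  0.97 -1.94]
```

Request:
{"method": "play_rows", "body": {"moves": [[[0.0005, 0, 0, 0, -1], [0, 0, 0, 0, -1], [0, 0, 0, 0, -0.4], [0, 0, 0, 0, -0.3], [0, 0, 0, 0, -0.2], [0, 0, 0, 0, 0], [0, 0, 0, 0, 0.3], [0, 0, 0, 0, 0.5], [0, 0, 0, 0, 0.5], [0, 0, 0, 0, 0.5]]], "grip_force": 4}}

```text
time: 19.1
tool_pos: [0.4946, -0.2244, 0.08]
tool_rot: [0.436, 1.537, 0.205]
contact_force: [0.4, -0.5, 0.1]
opening: 0.068
```

```bash
python3 go.py 0.4915 -0.222 0.079;python3 - <<'E'
from h import *
im=robot.read_camera('scene')[:,:,::-1];cv2.imwrite('pics/n.png',crop(im,150,190,120,170,4))
E
```

```text
19.1 [ 0.4946 -0.2244  0.08  ] F [ 0.4 -0.5  0.1] op 0.068 toolshift [ 0.0009  0.0016 -0.0036] 
R [[0.033, 0.228, 0.973], [0.007, 0.974, -0.228], [-0.999, 0.014, 0.031]] q [-0.58  0.49  1.67  0.03  0.96 -1.94]
```

View pics/n.png

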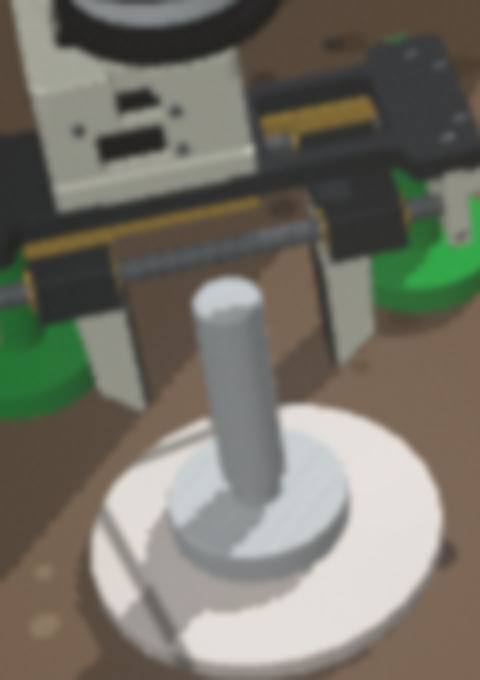

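The pounder stands upright on the tile, foot at scene (213,314), with the fingers clear of it. I'll retreat straight up.

Request:
{"method": "play_rows", "body": {"moves": [[[0, 0, 0, 0, 1], [0, 0, 0, 0, 1], [-0.01, 0, 0, 0, 1], [-0.02, 0, 0, 0, 1], [-0.03, 0, 0, 0, 1], [-0.03, 0, 0, 0, 1], [-0.03, 0, 0, 0, 1], [-0.03, 0, 0, 0, 1], [0, 0, 0, 0, 1], [0, 0, 0, 0, 1]]]}}

```text
time: 20.15
tool_pos: [0.4888, -0.2253, 0.2402]
tool_rot: [0.402, 1.536, 0.171]
contact_force: [-0.2, 0.5, -1.2]
opening: 0.092
```

Request:
{"method": "play_rows", "body": {"moves": [[[0, 0.02, 0, 0, 1], [0, 0.04, -0.01, 0, 1], [0, 0.045, -0.015, 0, 1], [0, 0.045, -0.015, 0, 1], [0, 0.045, -0.015, 0, 1], [0, 0.045, -0.015, 0, 1], [0, 0.045, -0.015, 0, 1], [0, 0.045, -0.015, 0, 1], [0, 0.045, -0.015, 0, 1], [0, 0.02, 0, 0, 1]]]}}

```text
time: 21.15
tool_pos: [0.4616, 0.1977, 0.2337]
tool_rot: [0.568, 1.549, 0.33]
contact_force: [1.2, -0.8, -0.8]
opening: 0.0917
```

```bash
python3 go.py 0.4 0.2 0.2;python3 - <<'E'
from h import *
for c in('scene','top'):
    im=robot.read_camera(c)[:,:,::-1];cv2.imwrite(f'pics/z_{c}.png',im)
    if c=='top':cv2.imwrite('pics/z_c.png',crop(im,380,180,110,110,5))
    else:cv2.imwrite('pics/z_s.png',crop(im,360,220,130,70,6))
E
```

```text
21.15 [0.4616 0.1977 0.2337] F [ 1.2 -0.8 -0.8] op 0.0917 toolshift [ 0.0325 -0.0127 -0.061 ] 
R [[0.02, 0.237, 0.971], [0.007, 0.972, -0.237], [-1.0, 0.011, 0.018]] q [ 0.25  0.26  1.55  0.    1.31 -1.08]
```

View pics/z_scene.png

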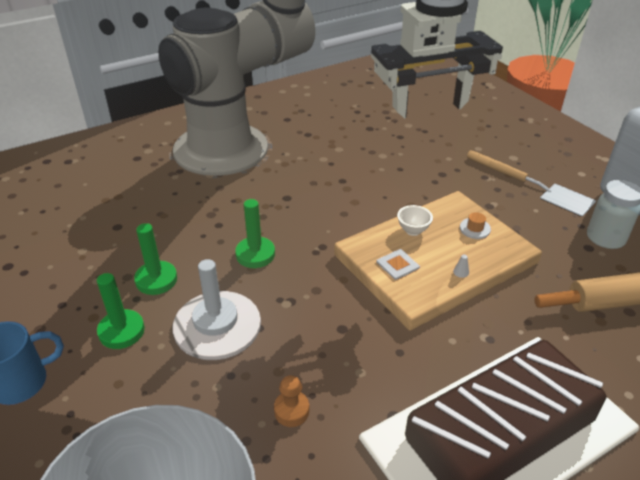

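View pics/z_c.png

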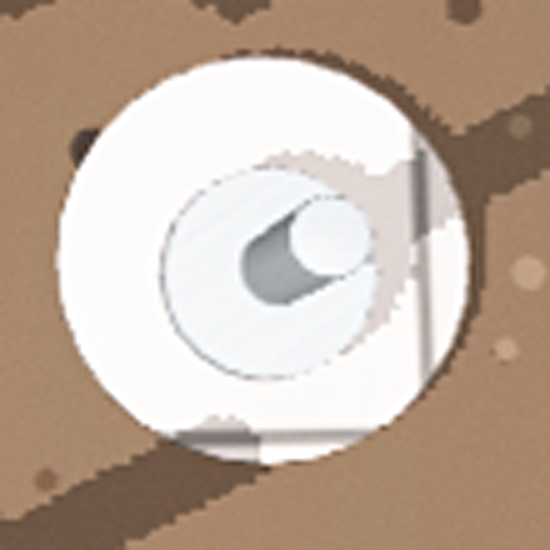

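View pics/z_s.png

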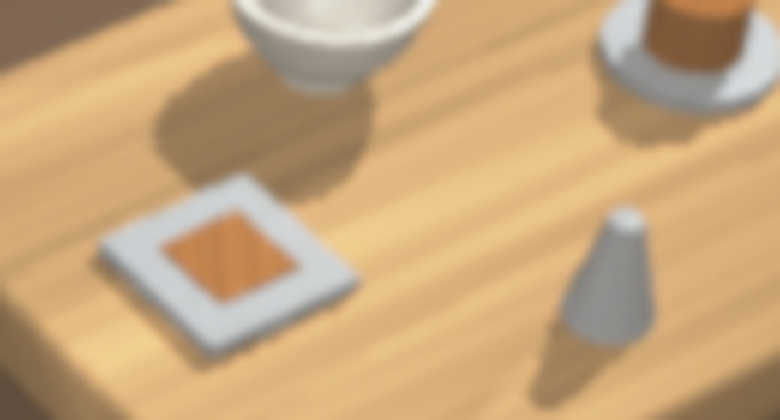

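Run:
```python
from h import *
a=cv2.imread('pics/top0.png');b=cv2.imread('pics/z_top.png')
cv2.imwrite('pics/y.png',np.hstack([crop(a,405,205,60,60,6),crop(b,405,205,60,60,6)]))
g=lambda i:cv2.cvtColor(i,cv2.COLOR_BGR2GRAY)[205:265,405:465]
d=cv2.absdiff(g(a),g(b));print(d.max(),(d>25).sum())
print(robot.spot_in('top','pounder'))
a=cv2.imread('pics/scene0.png');b=cv2.imread('pics/z_scene.png')
d=cv2.absdiff(a,b).max(2)[250:345,180:260];print(d.max(),(d>25).sum())
s=robot.observe();print(s['time'],s['opening'])
```

```text
95 898
[{'point': [431.3, 237.0], 'score': 0.85}, {'point': [514.2, 265.3], 'score': 0.81}, {'point': [463.9, 317.7], 'score': 0.57}, {'point': [358.5, 307.3], 'score': 0.57}]
63 1734
21.3 0.09182214654443717
```

View pics/y.png

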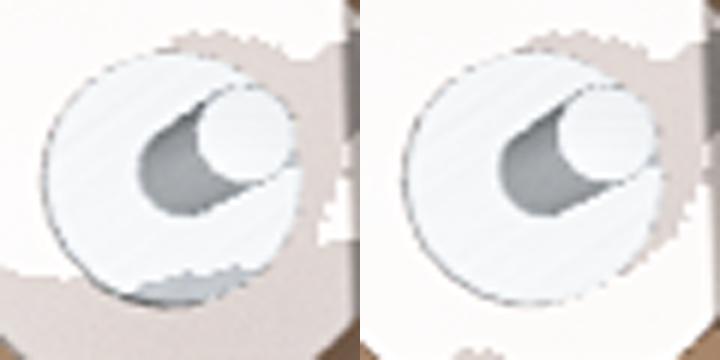

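Run:
```python
from cell import robot
print(robot.hand_in(), robot.observe()['time'])
```

```text
the job is handed in; nothing more can be done
the job is handed in; nothing more can be done
```

I gripped the steel pounder by its handle and pressed the square peg down with its foot. I then stood it back on the trivet, let go and moved the arm clear, handing in at about 21.3 s of the 48 s allowed.

- **Square peg:** it looks flush with its collar, with no wooden side visible in the crop. While pressing, the tool stopped moving at 0.1057 then 0.1054 m with 19 then 26 N on it, which means it had bottomed out. I judged flushness from that and the picture, not by reading the joint.
- **Round peg and look-alikes:** the round peg is still up. The green pounders, the wooden stamp and the items on the board are where they were.
- **Pounder:** it stands upright with its whole foot on the tile, in almost the same place as at the start.
- **Force:** the highest reading at the end of a move was about 27 N. I saw no readings in between, so I can't rule out short peaks.

**Disagreement:** the tool tilted by up to about 2.5° while holding the pounder. At release it read about 9 mm in x and 3 mm in y from where it had gripped the handle, yet the pictures show the pounder back where it began. The handle probably slid between the pads during the press, though that doesn't readily explain the y part.

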